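Make up the handle kit for a spinning rod

TASK

Make up the handle kit for the spinning rod: put the plain reel seat, the rear grip, the short fore grip and the butt cap into the build tray, each part lying in the cradle made to its length, between the end stops and down on both rails, and the butt cap upright in the round cup. The long cork grip and the reel seat with the trigger belong to another rod: leave them lying where they are.

Things in the scene. Friction and masses are not known exactly. Their poses are not given: they have to be found in the camera images.
- reel_seat: Plain reel seat: black tube 110 mm long, NO finger spur, a bright locking-nut ring 20 mm from one end (+x). It lies on its two hoods, 25 mm in diameter; between them (from -20 to +16 mm of the origin) is a waist 22 mm in diameter. Origin: on the axis at mid-length, 12.5 mm above the bench; x along the tube. About 30 g; rolls if pushed.
- rear_grip: Rear grip: straight cork cylinder 85 mm long, 28 mm in diameter, lying on the bench. Origin: on its axis at mid-length, 14 mm above the bench; x along its length. About 20 g; rolls if pushed.
- fore_grip: Fore grip: short cork cylinder 55 mm long lying on the bench, 28 mm in diameter for 40 mm of its length, the last 15 mm (the +x end) tapering to 20 mm. Origin: on its axis at mid-length, 14 mm above the bench; x along its length (full thickness from -27 mm to +12 mm). About 15 g; rolls if pushed.
- butt_cap: Butt cap: black rubber cap standing upright on the bench, 32 mm in diameter, 26 mm high, its round socket facing up. Origin: centre of its underside; z up. About 25 g.
- long_grip: Look-alike, stays where it lies: straight cork grip of another rod, 140 mm long, 28 mm in diameter. Origin: on its axis at mid-length; x along its length. Loose, rolls if pushed.
- trigger_seat: Look-alike, stays where it lies: reel seat of another rod, black, 110 mm long and 25 mm in diameter like the plain one, but with a finger spur (trigger) that sticks out 41 mm sideways (-y) from its axis near mid-length. Origin: on the tube's axis at mid-length; x along the tube. Loose.
- cradle_long: Cradle for the reel seat (axis then 21 mm above the origin), fixed in the tray: dark base 150 x 46 x 4 mm, two pale rails along x (8 mm dowels, axes 20 mm apart, 8 mm above the origin), at each end a ply stop 36 mm wide, top 18 mm above the origin; 130 mm between the stops. Origin: middle of the underside, on the tray's floor; z up.
- cradle_middle: Cradle for the rear grip (axis then 23 mm above the origin), fixed in the tray: dark base 125 x 46 x 4 mm, two pale rails along x (8 mm dowels, axes 20 mm apart, 8 mm above the origin), at each end a ply stop 36 mm wide, top 18 mm above the origin; 105 mm between the stops. Origin: middle of the underside, on the tray's floor; z up.
- cradle_short: Cradle for the fore grip (axis then 23 mm above the origin), fixed in the tray: dark base 95 x 46 x 4 mm, two pale rails along x (8 mm dowels, axes 20 mm apart, 8 mm above the origin), at each end a ply stop 36 mm wide, top 18 mm above the origin; 75 mm between the stops. Origin: middle of the underside, on the tray's floor; z up.
- cradle_cup: Round wooden cup for the butt cap, fixed in the tray: inside 50 mm, outside 58 mm in diameter, floor 4 mm and rim 12 mm above the origin, which is the centre of its underside, on the tray's floor. The tray (pale ply, 200 x 290 mm, floor 6 mm and rim 18 mm above the bench) holds all four cradles side by side, 66 mm apart, in any order.
Things that resemble listed ones, but are neither listed nor needed, are in the scene too. What is shaped like the rear_grip but blue is not meant. What is shaped like the butt_cap but yellow is not meant.

How it is judged:
By the outcome, as a careful person would: the job done as asked, in the order asked, and still so for the second after the job is handed in, with the robot touching nothing.
It also fails if it takes over 125 s, if anything falls off the work surface, if the arm or the gripper's body presses on something with over 40 N, if the wrist force passes 120 N, or if a joint passes its speed limit or range.

ROBOT

A 6-joint arm with a two-finger parallel gripper is mounted at the origin on the work surface. World frame = base frame: x ahead of the robot, y to its left, z up, the work surface at z = 0. Lengths are in m, angles in rad, forces in N, time in s.
With the tool pointing down it reaches from about 0.25 to 0.85 m from the base axis. Payload 12.5 kg.
Tool frame: the origin (TCP) lies on the centre line of the jaws, within the pads' length; the fingertips stand ahead of it and the grasp point (between the pads) lies 6 mm ahead of it (bot.tip_reach is the z of the fingertips in the tool frame, in m); z points along the fingers, y is the direction in which the jaws open and shut (so a half turn about z gives the same grasp; the last joint's range is limited). The gripper opens to 93 mm and grips with 3 to 60 N. Pads are 15 mm wide; open, the fingers measure 128 mm over their backs; the gripper's body (75 mm by 188 mm) begins 65 mm behind the grasp point.
Start: joints at [1.113, 0.351, 1.652, -0, 1.139, -0.085], TCP at [0.2, 0.512, 0.244] pointing down, gripper open.
Joint ranges: [-2.75, 2.75], [-0.79, 2.1], [0.01, 2.65], [-1.57, 4.71], [0.07, 3.14], [-2.87, 2.87]. Speed limits (rad/s): [2.22, 2.22, 2.79, 3.14, 3.14, 3.14].

INTERFACE

Orientations are given as [roll, pitch, yaw] about the fixed x, y, z axes, in that order (R = Rz(yaw) Ry(pitch) Rx(roll)).
In Python, from bench import bot, optics gives the robot as it stands. The module is installed in compiled form; this text tells all that it offers.
- The arm moves only by the tool jog_arm, never from a script. Its argument "steps" is text: rows parted by semicolons, each of 5 numbers parted by spaces: the shift along the tool's x, y, z in m, then the turn about the tool's z in rad, then the opening, from 0 (shut) to 1 (fully open). A call has 1 to 20 rows; each row is the pose to reach, as a shift and turn from the pose commanded when the call began, along the tool's axes at that moment; what a row does not reach only later rows make up. A row lasts 1/10 s, in which the tool goes at most 50 mm and 8.59 degrees, less where a joint would pass 70% of its speed; a pose out of reach is approached as far as the arm can. A call with a gripper value outside its range is refused whole. The fingers move at their own pace and stop on an object; "force" is the grip in N (left out, the last holds). Time passes only in rows, so rows that repeat a pose let the fingers close. It gives the time, the measured TCP pose, the force and the opening at its end, in the units of the state.
- bot.read_state(): the state, without advancing time (a new reading comes with each control period).
- optics.grab_frame(name): name is "side" or "top"; returns (picture, depth): 384x512x3 uint8, red, green, blue; 384x512 float32, m along the optical axis (not along the pixel's ray), 0 where there is no reading.
- optics.calibration(name): a dict with "camera_matrix" (3x3 intrinsics, pixels), "dist_coeffs" ([k1, k2, p1, p2, k3] as OpenCV has them; the pictures are not rectified), "rvec" (rotation vector, rad) and "tvec" (3), from world to camera coordinates, as OpenCV has them. Camera axes: x right, y down, z forward; pixel columns grow to the right and rows downward; lengths in m; the calibration is good to about 2 mm. A picture is of the moment at which its call begins. calibration takes no time and is no camera call.
- bot.sign_off(): hands the job in, once; it reports no verdict.
Trained networks look in the newest picture that a camera, given by its name, has taken for a name from the list of things; names that differ only in an ending like _2 or _b are one class to them, and where a whole thing is asked for, a point or a joint stands for the part that bears it (a point fixed in the world has none). Each returns a list of dicts, best first, with "confidence" (0 to 1); they miss things now and then, are a little off and sometimes report something else, mostly with a low value. They report only what shows in the picture. A call takes as long as a camera call. They do not tell look-alikes from the thing itself.
- optics.outline_of(camera, label): "mask" (384x512 bool, what is visible of it) and "pixel" ([column, row] in pixels, amid what is visible of it).
The state is a dict: "time": time; "joints": joint angles; "qvel": joint speeds; "effort": joint torques, N m; "tool_pos": TCP position; "tcp_rot": TCP orientation; "ft_force": force on the tool from outside, world axes, zero at the start; "ft_torque": the same for the moment, N m; "gripper_width": finger opening in m.
Only numpy, scipy, OpenCV 4.12 (cv2) and the standard library are available. Lean on these libraries where they do the work, as an engineer would, in place of code of your own. Each camera call takes 0.05 s, during which the arm holds its last target. There are 200 camera calls.

## Working session

There is one attempt and no reset: what is moved stays moved. The work goes in short steps, Python scripts to look and compute and a tool call to move; the robot and the scene stay as the last step left them, time stands still between calls to the robot, and variables do not carry over. Pictures are saved under pics/ and viewed, about 12 in all and at most 16, crops included, and the job is handed in when it is done.

Besides the shell and the picture viewer there is one more tool, called after "Request:" as name(argument=value, ...), one argument or row to a line, values as JSON. jog_arm: Moves the arm, as the interface text tells. Its arguments: {"type":"object","properties":{"steps":{"type":"string"},"force":{"type":"number"}},"required":["steps"]}

```bash
mkdir -p pics
python3 - <<'E'
from bench import bot, optics
import cv2, numpy as np
s=bot.read_state()
print({k:np.round(v,4).tolist() for k,v in s.items()}, bot.tip_reach)
for n in("top","side"):
    p,d=optics.grab_frame(n); cv2.imwrite(f"pics/{n}0.png",cv2.resize(p[:,:,::-1],(800,600),interpolation=cv2.INTER_CUBIC)); np.save(f"{n}0.npy",d)
    c=optics.calibration(n); R=cv2.Rodrigues(np.array(c["rvec"]))[0]; print(n,np.round(c["camera_matrix"],1).tolist(),c["dist_coeffs"],(-R.T@np.array(c["tvec"]).ravel()).round(3),R.round(3).tolist())
E
```

```text
{'time': 0.0, 'joints': [1.1134, 0.3513, 1.6524, -0.0, 1.1391, -0.0846], 'qvel': [0.0005, 0.0003, -0.0007, 0.0011, 0.0004, 0.0004], 'effort': [-0.0002, -49.735, -28.5244, 0.0698, 0.026, -0.0001], 'tool_pos': [0.2002, 0.5119, 0.2431], 'tcp_rot': [-3.1404, -0.0001, 2.7688], 'ft_force': [0.4995, -0.3165, 0.2241], 'ft_torque': [0.0013, -0.0136, 0.0049], 'gripper_width': 0.0929} 0.025
top [[373.5, 0.0, 248.5], [0.0, 373.5, 189.6], [0.0, 0.0, 1.0]] [-0.11264412  0.          0.          0.          0.        ] [0.316 0.006 1.243] [[-0.001, -1.0, 0.007], [-0.991, 0.0, -0.132], [0.132, -0.008, -0.991]]
side [[469.4, 0.0, 255.0], [0.0, 469.4, 177.9], [0.0, 0.0, 1.0]] [-0.10099464  0.          0.          0.          0.        ] [ 0.239 -0.759  0.889] [[0.957, -0.29, -0.004], [-0.212, -0.689, -0.694], [0.198, 0.665, -0.72]]
```

View pics/top0.png

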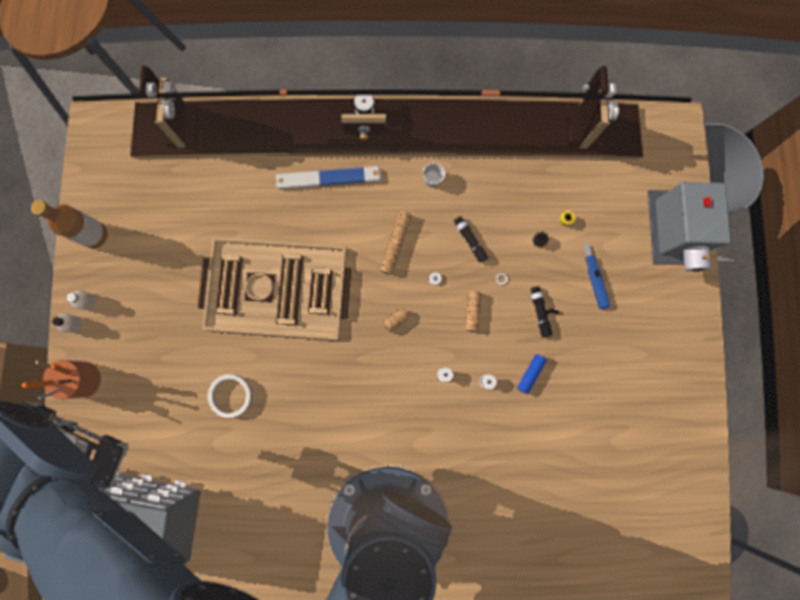

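View pics/side0.png

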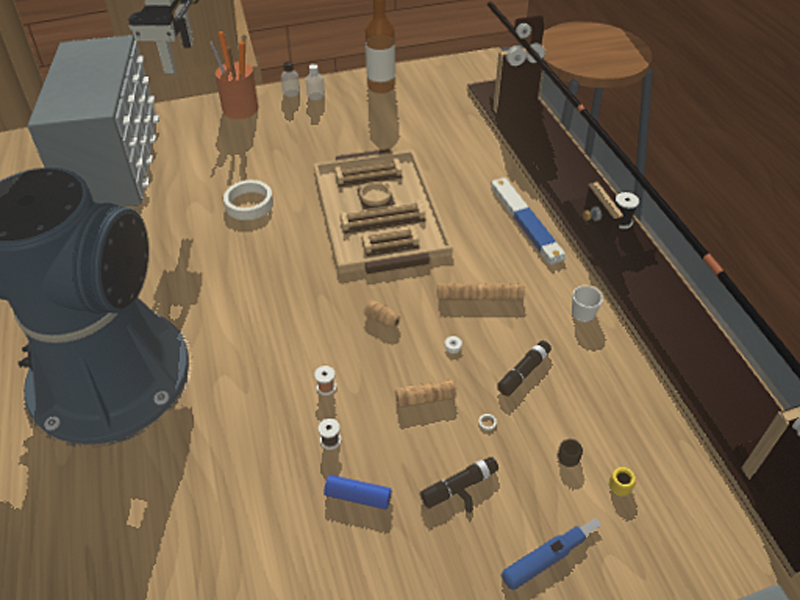

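The top view (800×600 scale) shows the tray at (278,290). Its cradles from left to right are middle at (230,285), cup at (260,287), long at (290,288) and short at (320,291). The loose parts are:

| Part | Pixel |
|---|---|
| long_grip | (397,241) |
| fore_grip | (397,320) |
| plain reel_seat | (470,240) |
| rear_grip | (472,311) |
| trigger_seat | (541,312), spur visible |
| butt_cap | (541,240) |

The side view agrees.

```bash
cat > h.py <<'E'
from bench import bot, optics
import cv2, numpy as np
def rays(n,uv):
    c=optics.calibration(n); K=np.array(c["camera_matrix"]); R=cv2.Rodrigues(np.array(c["rvec"]))[0]
    o=-R.T@np.array(c["tvec"]).ravel()
    q=cv2.undistortPoints(np.array(uv,float).reshape(-1,1,2),K,np.array(c["dist_coeffs"])).reshape(-1,2)
    return o,np.c_[q,np.ones(len(q))]@R
def onplane(n,uv,z):
    o,r=rays(n,uv); return (o+r*((z-o[2])/r[:,2])[:,None])[:,:2]
def rect(n,mask,z):
    v,u=np.nonzero(mask); P=onplane(n,np.c_[u,v],z)
    (c,s,a)=cv2.minAreaRect((P*1000).astype(np.float32))
    a=np.deg2rad(a)+(np.pi/2 if s[0]<s[1] else 0)
    return np.round(np.r_[np.array(c)/1000, max(s)/1000,min(s)/1000,(a+np.pi/2)%np.pi-np.pi/2],4)
def move(x,y,z,yaw,p=None):
    "shift/turn in the tool axes to world pose; yaw = direction of tool x"
    s=bot.read_state(); p=s["tool_pos"]; yw=s["tcp_rot"][2]
    d=np.array([x,y,z])-p; c,sn=np.cos(yw),np.sin(yw)
    t=-(yaw-yw); t=(t+np.pi/2)%np.pi-np.pi/2
    print("shift",np.round([c*d[0]+sn*d[1], sn*d[0]-c*d[1], -d[2]],4),"turn",round(t,4),"j6->",round(s["joints"][5]+t,2),"(+dj1)")
E
python3 - <<'E'
from h import *
Z=dict(reel_seat=.0125,rear_grip=.014,fore_grip=.014,butt_cap=.026,cradle_long=.02,cradle_middle=.02,cradle_short=.02,cradle_cup=.018,long_grip=.014,trigger_seat=.0125)
for n in("top","side"):
    optics.grab_frame(n)
    for l,z in Z.items():
        for r in optics.outline_of(n,l)[:4]:
            if r["confidence"]>.3: print(n,l,round(r["confidence"],2),np.round(r["pixel"]),rect(n,r["mask"],z).tolist())
E
```

```text
top reel_seat 0.55 [301. 153.] [0.6055, -0.183, 0.1104, 0.0266, 0.5252]
top rear_grip 0.72 [339. 241.] [0.314, -0.3034, 0.0832, 0.0281, -0.4957]
top rear_grip 0.65 [302. 202.] [0.4496, -0.1829, 0.085, 0.0272, -0.1088]
top fore_grip 0.56 [253. 204.] [0.4313, -0.0188, 0.0559, 0.0279, -0.8967]
top butt_cap 0.64 [348. 154.] [0.603, -0.3303, 0.0332, 0.0272, -1.1093]
top butt_cap 0.63 [362. 141.] [0.6485, -0.3917, 0.0306, 0.0264, -0.8091]
top cradle_long 0.72 [185. 182.] [0.4978, 0.2071, 0.1487, 0.0476, -0.0523]
top cradle_middle 0.64 [146. 180.] [0.5059, 0.337, 0.1271, 0.0476, -0.0743]
top cradle_short 0.75 [205. 186.] [0.4909, 0.1423, 0.0948, 0.0468, -0.0404]
top cradle_cup 0.6 [164. 182.] [0.4995, 0.2716, 0.06, 0.0573, 1.5687]
top long_grip 0.67 [251. 153.] [0.5997, -0.02, 0.1405, 0.0279, -0.2899]
top long_grip 0.4 [302. 200.] [0.4512, -0.1825, 0.0805, 0.0234, -0.0216]
top trigger_seat 0.57 [344. 199.] [0.4513, -0.3375, 0.1078, 0.0436, 0.2583]
side reel_seat 0.65 [333. 233.] [0.6065, -0.181, 0.1235, 0.0289, 0.5359]
side rear_grip 0.7 [274. 248.] [0.4517, -0.1826, 0.0866, 0.0339, -0.0985
[... 355 characters left out ...]
0.0612, -0.0783]
side cradle_long 0.54 [242. 202.] [0.4297, -0.0227, 0.0576, 0.03, -0.9339]
side cradle_middle 0.94 [233. 112.] [0.5047, 0.329, 0.128, 0.0561, -0.0819]
side cradle_middle 0.74 [292. 312.] [0.4496, -0.3473, 0.1145, 0.0573, 0.199]
side cradle_middle 0.66 [252. 156.] [0.4928, 0.1313, 0.0985, 0.0559, -0.0481]
side cradle_middle 0.39 [271. 249.] [0.4479, -0.1873, 0.0863, 0.035, -0.0794]
side cradle_cup 0.79 [242. 124.] [0.5004, 0.2678, 0.0688, 0.0639, 1.316]
side long_grip 0.63 [307. 182.] [0.6007, -0.0189, 0.1393, 0.0418, -0.2984]
side trigger_seat 0.83 [295. 310.] [0.4525, -0.3434, 0.117, 0.0577, 0.2239]
side trigger_seat 0.52 [246. 138.] [0.4987, 0.206, 0.1544, 0.0616, -0.0737]
```

Run:
```python
from h import *
move(.606,-.182,.12,.53)
```

```text
shift [-0.6307 -0.4987  0.1236] turn -0.9028 j6-> -0.99 (+dj1)
```

Request:
jog_arm(
  steps="-0.63 -0.499 0.06 -0.9 0.7; -0.63 -0.499 0.06 -0.9 0.7; -0.63 -0.499 0.06 -0.9 0.7; -0.63 -0.499 0.06 -0.9 0.7; -0.63 -0.499 0.06 -0.9 0.7; -0.63 -0.499 0.06 -0.9 0.7; -0.63 -0.499 0.06 -0.9 0.7; -0.63 -0.499 0.06 -0.9 0.7; -0.63 -0.499 0.06 -0.9 0.7; -0.63 -0.499 0.06 -0.9 0.7; -0.63 -0.499 0.06 -0.9 0.7; -0.63 -0.499 0.06 -0.9 0.7; -0.63 -0.499 0.124 -0.9 0.7; -0.63 -0.499 0.124 -0.9 0.7; -0.63 -0.499 0.124 -0.9 0.7; -0.63 -0.499 0.124 -0.9 0.7; -0.63 -0.499 0.124 -0.9 0.7; -0.63 -0.499 0.124 -0.9 0.7; -0.63 -0.499 0.124 -0.9 0.7; -0.63 -0.499 0.124 -0.9 0.7",
  force=12,
)

```text
time: 3.2
tool_pos: [0.605, -0.1811, 0.12]
tcp_rot: [3.141, 0.0, -2.614]
ft_force: [0.1, -1.0, -0.0]
gripper_width: 0.0648
```

Request:
jog_arm(
  steps="0 0 0.045 0 0.7; 0 0 0.075 0 0.7; 0 0 0.089 0 0.7; 0 0 0.089 0 0.7; 0 0 0.089 0 0.7; 0 0 0.089 0 0; 0 0 0.089 0 0; 0 0 0.089 0 0; 0 0 0.089 0 0; 0 0 0.089 0 0; 0 0 0.089 0 0; 0 0 0.089 0 0; 0 0 0.06 0 0; 0 0 0.03 0 0; 0 0 0 0 0; 0 0 0 0 0; 0 0 0 0 0",
  force=12,
)

```text
time: 4.9
tool_pos: [0.6052, -0.182, 0.1197]
tcp_rot: [-3.141, 0.0, -2.614]
ft_force: [-0.5, 0.2, -1.3]
gripper_width: 0.0217
```

Run:
```python
from h import *
p,d=optics.grab_frame("side"); cv2.imwrite("pics/s1.png",cv2.resize(p[120:330,180:460,::-1],(800,600),interpolation=cv2.INTER_CUBIC))
move(.498,.208,.12,-.075)
```

```text
shift [-0.1038  0.3906 -0.0013] turn 0.6021 j6-> -1.86 (+dj1)
```

View pics/s1.png

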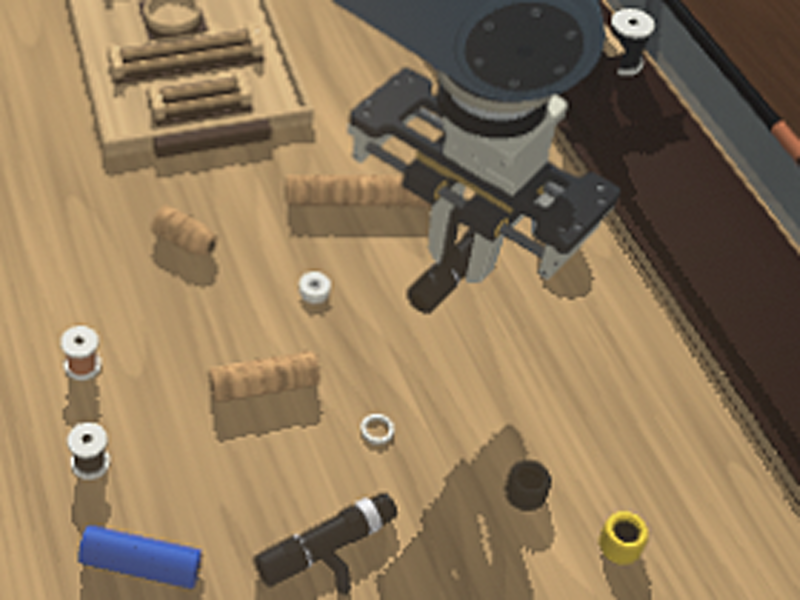

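The crop shows the reel seat held at its waist by the jaws at (440,280), 21.7 mm wide. The look-alikes have not moved.

Request:
jog_arm(
  steps="-0.104 0.391 0 0.602 0; -0.104 0.391 0 0.602 0; -0.104 0.391 0 0.602 0; -0.104 0.391 0 0.602 0; -0.104 0.391 0 0.602 0; -0.104 0.391 0 0.602 0; -0.104 0.391 0 0.602 0; -0.104 0.391 0 0.602 0; -0.104 0.391 0 0.602 0; -0.104 0.391 0 0.602 0; -0.104 0.391 0 0.602 0; -0.104 0.391 0 0.602 0; -0.104 0.391 0 0.602 0; -0.104 0.391 0 0.602 0",
)

```text
time: 6.35
tool_pos: [0.4987, 0.2074, 0.1196]
tcp_rot: [-3.142, -0.0, 3.065]
ft_force: [0.3, 0.0, 0.1]
gripper_width: 0.0214
```

Run:
```python
from h import *
for n in("top","side"):
    p,d=optics.grab_frame(n); q=p[130:250,90:250] if n=="top" else p[50:230,150:390]
    cv2.imwrite(f"pics/{n}2.png",cv2.resize(q[:,:,::-1],(800,600),interpolation=cv2.INTER_CUBIC))
    for r in optics.outline_of(n,"reel_seat")[:2]: print(n,r["confidence"],np.round(r["pixel"]),rect(n,r["mask"],.1015))
move(.498,.208,.12,-.075)
```

```text
side 0.46 [237. 112.] [ 0.4996  0.206   0.1093  0.0343 -0.076 ]
shift [ 0.0005 -0.0001 -0.0003] turn -0.0002 j6-> -1.19 (+dj1)
```

View pics/side2.png

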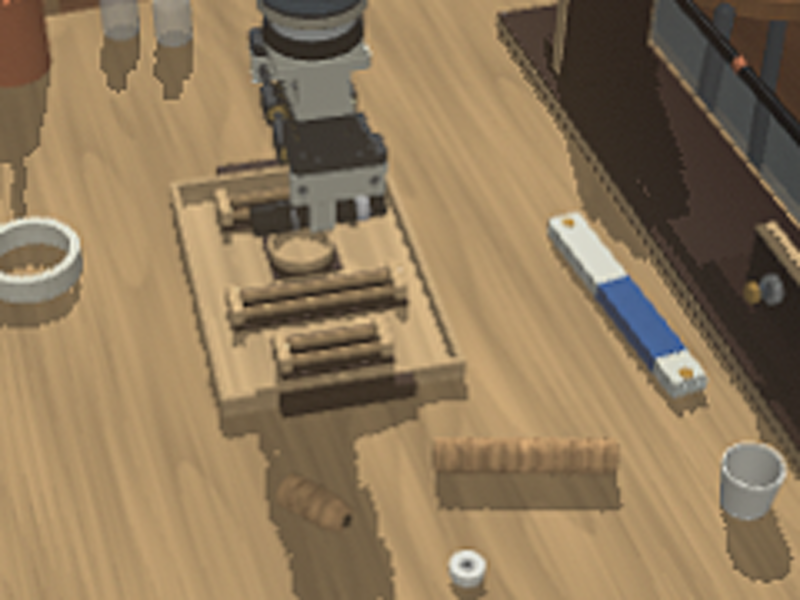

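Held part sits above the long cradle, with its centre at (0.4996, 0.206) and yaw −0.076. I'm lowering it now.

Request:
jog_arm(
  steps="0 0 0.04 0 0; 0 0 0.06 0 0; 0 0 0.068 0 0; 0 0 0.073 0 0; 0 0 0.0735 0 0; 0 0 0.0735 0 0; 0 0 0.0735 0 0.4; 0 0 0.0735 0 0.4; 0 0 0.0735 0 0.4; 0 0 0.0735 0 0.4; 0 0 0.0735 0 0.4; 0 0 0.05 0 0.4; 0 0 0.02 0 0.4; 0 0 0 0 0.5; 0 0 0 0 0.6",
)

```text
time: 8.05
tool_pos: [0.4997, 0.2087, 0.122]
tcp_rot: [3.14, 0.004, 3.067]
ft_force: [-0.1, -0.0, -0.2]
gripper_width: 0.0487
```

Run:
```python
from h import *
move(.4505,-.183,.12,-.105)
```

```text
shift [ 0.0198 -0.3943  0.002 ] turn 0.0302 j6-> -1.16 (+dj1)
```

Request:
jog_arm(
  steps="0.02 -0.394 0 0.03 0.65; 0.02 -0.394 0 0.03 0.65; 0.02 -0.394 0 0.03 0.65; 0.02 -0.394 0 0.03 0.65; 0.02 -0.394 0 0.03 0.65; 0.02 -0.394 0 0.03 0.65; 0.02 -0.394 0 0.03 0.65; 0.02 -0.394 0 0.03 0.65; 0.02 -0.394 0 0.03 0.65; 0.02 -0.394 0 0.03 0.65; 0.02 -0.394 0 0.03 0.65; 0.02 -0.394 0 0.03 0.65; 0.02 -0.394 0 0.03 0.65",
)

```text
time: 9.35
tool_pos: [0.4492, -0.1821, 0.1196]
tcp_rot: [3.141, -0.0, 3.039]
ft_force: [-1.5, 0.3, 0.1]
gripper_width: 0.0602
```

Run:
```python
from h import *
for n in("top","side"):
    p,d=optics.grab_frame(n); q=p[130:250,90:250] if n=="top" else p[70:205,180:360]
    cv2.imwrite(f"pics/{n}3.png",cv2.resize(q[:,:,::-1],(800,600),interpolation=cv2.INTER_CUBIC))
    for r in optics.outline_of(n,"reel_seat")[:2]: print(n,r["confidence"],np.round(r["pixel"]),rect(n,r["mask"],.027))
move(.4505,-.183,.031,-.105)
```

```text
top 0.57 [184. 183.] [ 0.5     0.2107  0.1139  0.0273 -0.0418]
side 0.19 [315. 186.] [ 0.6125 -0.0353  0.0989  0.0343 -0.2991]
shift [-0.0014 -0.0001  0.0887] turn 0.0009 j6-> -1.95 (+dj1)
```

View pics/side3.png

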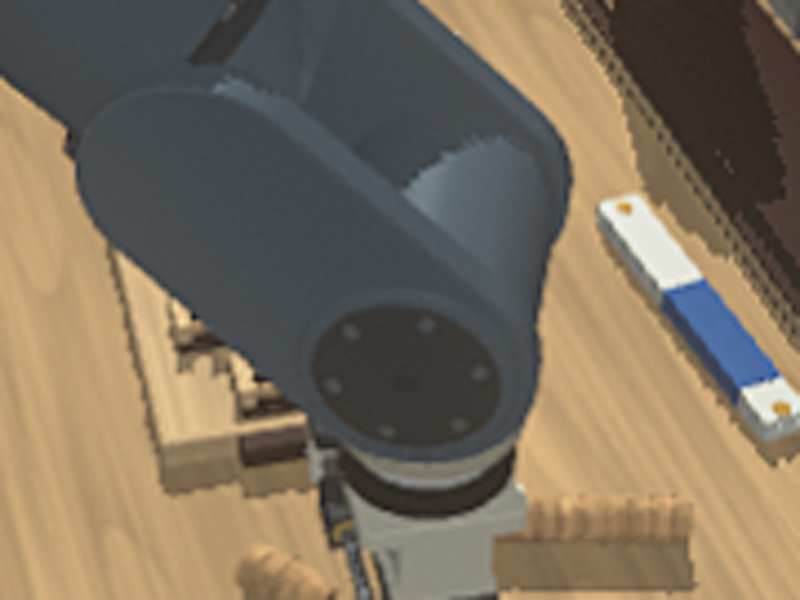

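The arm hides the tray in this view. The top network places the reel seat at (0.500, 0.211), which is in the long cradle. Next I'll grasp the rear grip.

Request:
jog_arm(
  steps="-0.001 0 0.045 0 0.65; -0.001 0 0.075 0 0.65; -0.001 0 0.0885 0 0.65; -0.001 0 0.0885 0 0.65; -0.001 0 0.0885 0 0.65; -0.001 0 0.0885 0 0; -0.001 0 0.0885 0 0; -0.001 0 0.0885 0 0; -0.001 0 0.0885 0 0; -0.001 0 0.0885 0 0; -0.001 0 0.0885 0 0; -0.001 0 0.0885 0 0; -0.001 0 0.06 0 0; -0.001 0 0.03 0 0; -0.001 0 0 0 0; -0.001 0 0 0 0; -0.001 0 0 0 0",
  force=12,
)

```text
time: 11.25
tool_pos: [0.45, -0.1832, 0.1196]
tcp_rot: [-3.141, 0.001, 3.037]
ft_force: [0.6, 0.3, -1.0]
gripper_width: 0.0279
```

Run:
```python
from h import *
print(bot.read_state()["gripper_width"]);move(.508,.3395,.12,-.075)
```

```text
0.027890798179400284
shift [-3.000e-03  5.259e-01 -4.000e-04] turn -0.0297 j6-> -1.98 (+dj1)
```

View pics/top3.png

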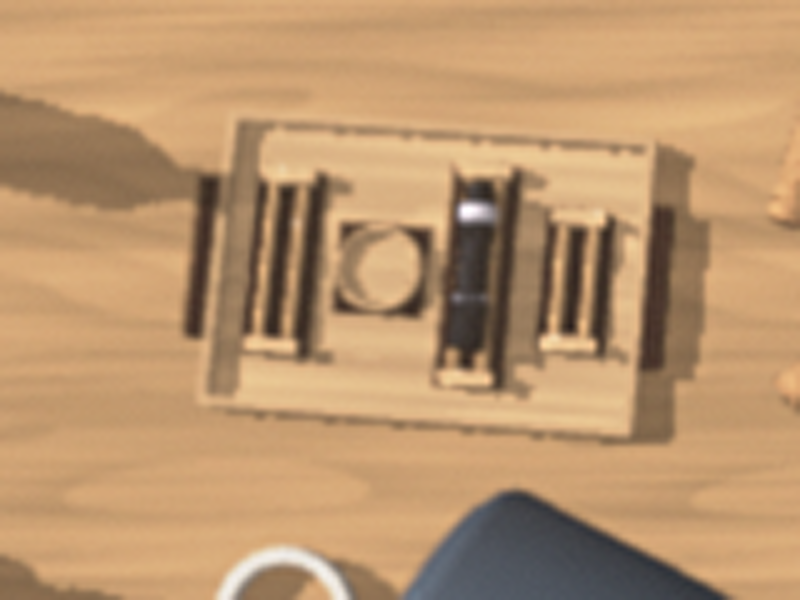

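Top crop: the reel seat lies in the long cradle between the stops at (487,170) and (468,378), slightly toward the far end. From the crop I'll get the stop midpoints and refine the cradle centres.

Run:
```python
from h import *
S=np.array([[290,172],[272,345],[487,170],[468,378],[578,215],[570,343]],float)/5+[90,130]-.4
P=onplane("top",S,.024); print(P.round(4)); print(((P[::2]+P[1::2])/2).round(4), np.hypot(*(P[::2]-P[1::2]).T).round(3))
```

```text
[[0.5645 0.3342]
 [0.4482 0.3421]
 [0.5654 0.2015]
 [0.4265 0.2111]
 [0.5349 0.1402]
 [0.4496 0.1443]]
[[0.5063 0.3381]
 [0.4959 0.2063]
 [0.4922 0.1422]] [0.117 0.139 0.085]
```

Request:
jog_arm(
  steps="-0.001 0.525 0 -0.032 0; -0.001 0.525 0 -0.032 0; -0.001 0.525 0 -0.032 0; -0.001 0.525 0 -0.032 0; -0.001 0.525 0 -0.032 0; -0.001 0.525 0 -0.032 0; -0.001 0.525 0 -0.032 0; -0.001 0.525 0 -0.032 0; -0.001 0.525 0 -0.032 0; -0.001 0.525 0 -0.032 0; -0.001 0.525 0 -0.032 0; -0.001 0.525 0 -0.032 0; -0.001 0.525 0 -0.032 0; -0.001 0.525 0 -0.032 0; -0.001 0.525 0 -0.032 0; -0.001 0.525 0 -0.032 0; -0.001 0.525 0 -0.032 0",
)

```text
time: 12.95
tool_pos: [0.5061, 0.3383, 0.1197]
tcp_rot: [3.142, 0.0, 3.068]
ft_force: [-1.1, 0.2, -0.6]
gripper_width: 0.0274
```

Run:
```python
from h import *
optics.grab_frame("side")
for r in optics.outline_of("side","rear_grip")[:3]: print(r["confidence"],np.round(r["pixel"]),rect("side",r["mask"],.103))
move(.506,.339,.046,-.07)
```

```text
0.96 [227. 315.] [ 0.3076 -0.3514  0.0811  0.0307 -0.5329]
0.5 [228.  85.] [ 0.5038  0.3325  0.0837  0.046  -0.1523]
shift [0.0001 0.0005 0.0737] turn -0.0032 j6-> -0.99 (+dj1)
```

Request:
jog_arm(
  steps="0 0 0.04 0 0; 0 0 0.06 0 0; 0 0 0.068 0 0; 0 0 0.073 0 0; 0 0 0.0735 0 0; 0 0 0.0735 0 0; 0 0 0.0735 0 0.46; 0 0 0.0735 0 0.46; 0 0 0.0735 0 0.46; 0 0 0.0735 0 0.46; 0 0 0.0735 0 0.46; 0 0 0.05 0 0.46; 0 0 0.02 0 0.46; 0 0 0 0 0.5; 0 0 0 0 0.6",
)

```text
time: 14.55
tool_pos: [0.5072, 0.3395, 0.1223]
tcp_rot: [3.139, 0.004, 3.069]
ft_force: [-0.0, -0.1, -0.3]
gripper_width: 0.0504
```

Run:
```python
from h import *
move(.431,-.018,.12,-.89)
```

```text
shift [ 0.05   -0.3621  0.0023] turn 0.8172 j6-> -0.17 (+dj1)
```

Request:
jog_arm(
  steps="0.051 -0.361 0 0.817 0.65; 0.051 -0.361 0 0.817 0.65; 0.051 -0.361 0 0.817 0.65; 0.051 -0.361 0 0.817 0.65; 0.051 -0.361 0 0.817 0.65; 0.051 -0.361 0 0.817 0.65; 0.051 -0.361 0 0.817 0.65; 0.051 -0.361 0 0.817 0.65; 0.051 -0.361 0 0.817 0.65; 0.051 -0.361 0 0.817 0.65; 0.051 -0.361 0 0.817 0.65; 0.051 -0.361 0 0.817 0.65; 0.051 -0.361 0 0.817 0.65; 0.051 -0.361 0 0.817 0.65",
)

```text
time: 15.95
tool_pos: [0.4289, -0.0171, 0.1196]
tcp_rot: [-3.142, -0.0, 2.253]
ft_force: [-0.3, 0.0, -0.5]
gripper_width: 0.0603
```

Run:
```python
from h import *
p,d=optics.grab_frame("top"); q=p[120:270,100:300]
cv2.imwrite("pics/top4.png",cv2.resize(q[:,:,::-1],(800,600),interpolation=cv2.INTER_CUBIC))
move(.431,-.018,.031,-.89)
```

```text
shift [-0.0019  0.0012  0.0886] turn 0.0008 j6-> -0.83 (+dj1)
```

View pics/top4.png

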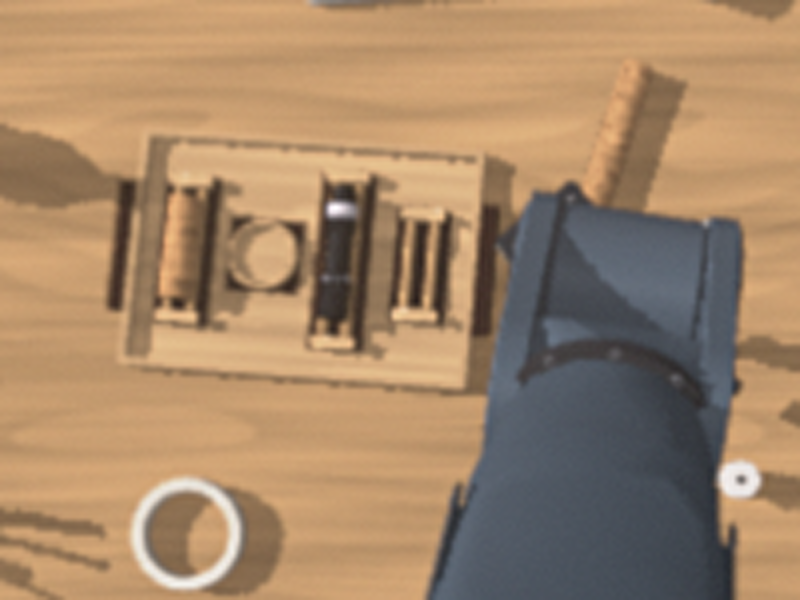

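Top crop: the rear grip lies in the middle cradle at (180,245) and the reel seat in the long cradle at (340,262), both between their stops. Next is the fore grip.

Request:
jog_arm(
  steps="-0.002 0.001 0.045 0 0.65; -0.002 0.001 0.075 0 0.65; -0.002 0.001 0.0885 0 0.65; -0.002 0.001 0.0885 0 0.65; -0.002 0.001 0.0885 0 0.65; -0.002 0.001 0.0885 0 0; -0.002 0.001 0.0885 0 0; -0.002 0.001 0.0885 0 0; -0.002 0.001 0.0885 0 0; -0.002 0.001 0.0885 0 0; -0.002 0.001 0.0885 0 0; -0.002 0.001 0.0885 0 0; -0.002 0.001 0.06 0 0; -0.002 0.001 0.03 0 0; -0.002 0.001 0 0 0; -0.002 0.001 0 0 0; -0.002 0.001 0 0 0",
  force=12,
)

```text
time: 17.7
tool_pos: [0.4309, -0.0185, 0.1196]
tcp_rot: [3.141, 0.001, 2.252]
ft_force: [0.1, 1.2, -0.2]
gripper_width: 0.0275
```

Run:
```python
from h import *
move(.492,.142,.12,-.07)
```

```text
shift [ 0.0862  0.1485 -0.0004] turn -0.8199 j6-> -1.65 (+dj1)
```

Request:
jog_arm(
  steps="0.086 0.1485 0 -0.82 0; 0.086 0.1485 0 -0.82 0; 0.086 0.1485 0 -0.82 0; 0.086 0.1485 0 -0.82 0; 0.086 0.1485 0 -0.82 0; 0.086 0.1485 0 -0.82 0; 0.086 0.1485 0 -0.82 0; 0.086 0.1485 0 -0.82 0; 0.086 0.1485 0 -0.82 0; 0.086 0.1485 0 -0.82 0",
)

```text
time: 18.7
tool_pos: [0.492, 0.1417, 0.1194]
tcp_rot: [-3.142, -0.0, 3.07]
ft_force: [-0.2, 0.1, -0.1]
gripper_width: 0.0276
```

Run:
```python
from h import *
p,d=optics.grab_frame("side"); q=p[70:205,180:360]
cv2.imwrite("pics/side5.png",cv2.resize(q[:,:,::-1],(800,600),interpolation=cv2.INTER_CUBIC))
for r in optics.outline_of("side","fore_grip")[:3]: print(r["confidence"],np.round(r["pixel"]),rect("side",r["mask"],.103))
move(.492,.142,.046,-.07)
```

```text
0.49 [243. 133.] [ 0.4925  0.1338  0.053   0.0287 -0.2134]
shift [0.0001 0.0003 0.0736] turn -0.0006 j6-> -1.31 (+dj1)
```

View pics/side5.png

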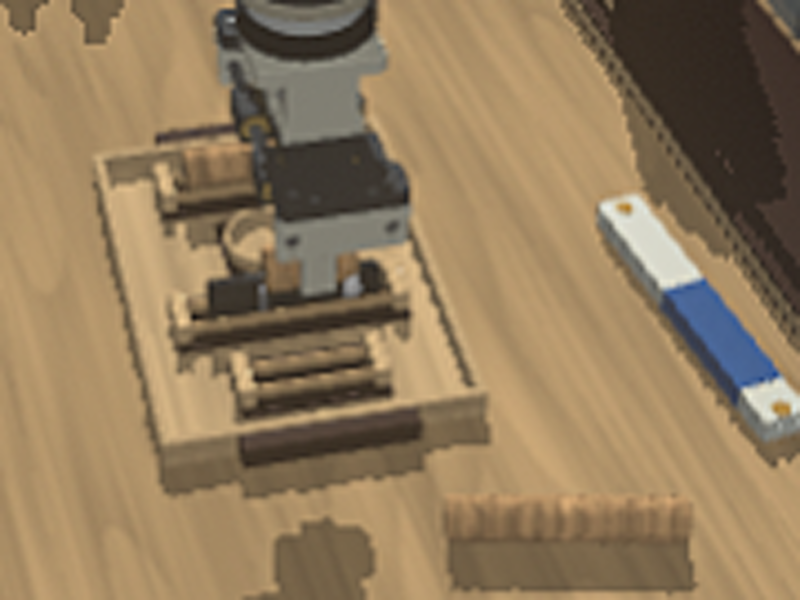

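The fore grip is held above the tray, its cork ends visible at (283,275) and (347,270). The other two parts are lying in their cradles.

Request:
jog_arm(
  steps="0 0 0.04 0 0; 0 0 0.06 0 0; 0 0 0.068 0 0; 0 0 0.073 0 0; 0 0 0.0735 0 0; 0 0 0.0735 0 0; 0 0 0.0735 0 0.45; 0 0 0.0735 0 0.45; 0 0 0.0735 0 0.45; 0 0 0.0735 0 0.45; 0 0 0.0735 0 0.45; 0 0 0.05 0 0.45; 0 0 0.02 0 0.45; 0 0 0 0 0.5; 0 0 0 0 0.6; 0 0 0 0 0.7",
)

```text
time: 20.4
tool_pos: [0.492, 0.1418, 0.1194]
tcp_rot: [3.142, 0.0, 3.072]
ft_force: [-0.8, 0.3, 0.1]
gripper_width: 0.0577
```

Run:
```python
from h import *
print(bot.read_state()["joints"].__repr__())
move(.6055,-.334,.12,-1.0)
move(.6055,-.334,.12,-.3)
```

```text
array([ 1.89647887e-01,  4.53528135e-01,  1.85578160e+00,  8.65150129e-06,
        8.32121216e-01, -1.31133106e+00])
shift [-0.1464 -0.4667 -0.0006] turn 0.9302 j6-> -0.38 (+dj1)
shift [-0.1464 -0.4667 -0.0006] turn 0.2302 j6-> -1.08 (+dj1)
```

Request:
jog_arm(
  steps="-0.146 -0.467 0 0.93 0.7; -0.146 -0.467 0 0.93 0.7; -0.146 -0.467 0 0.93 0.7; -0.146 -0.467 0 0.93 0.7; -0.146 -0.467 0 0.93 0.7; -0.146 -0.467 0 0.93 0.7; -0.146 -0.467 0 0.93 0.7; -0.146 -0.467 0 0.93 0.7; -0.146 -0.467 0 0.93 0.7; -0.146 -0.467 0 0.93 0.7; -0.146 -0.467 0 0.93 0.7; -0.146 -0.467 0 0.93 0.7; -0.146 -0.467 0 0.93 0.7; -0.146 -0.467 0 0.93 0.7; -0.146 -0.467 0 0.93 0.7",
)

```text
time: 21.9
tool_pos: [0.6053, -0.3332, 0.1197]
tcp_rot: [-3.142, -0.0, 2.143]
ft_force: [-0.6, 0.1, -0.7]
gripper_width: 0.0651
```

Run:
```python
from h import *
p,d=optics.grab_frame("side")
cv2.imwrite("pics/side6.png",cv2.resize(p[170:360,240:493,::-1],(800,600),interpolation=cv2.INTER_CUBIC))
p,d=optics.grab_frame("top"); q=p[120:270,90:290]
cv2.imwrite("pics/top6.png",cv2.resize(q[:,:,::-1],(800,600),interpolation=cv2.INTER_CUBIC))
move(.6055,-.334,.036,-1.0)
```

```text
shift [-0.0004 -0.      0.0838] turn 0.001 j6-> -1.14 (+dj1)
```

View pics/side6.png

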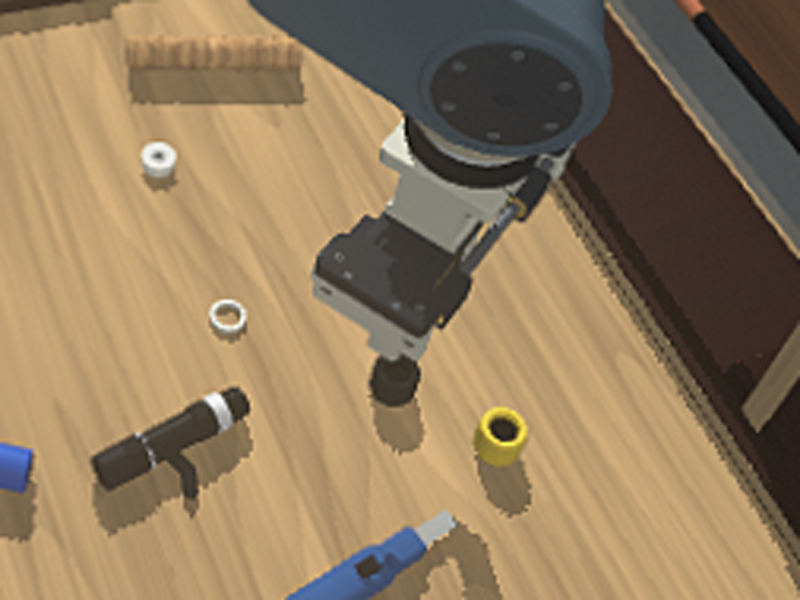

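View pics/top6.png

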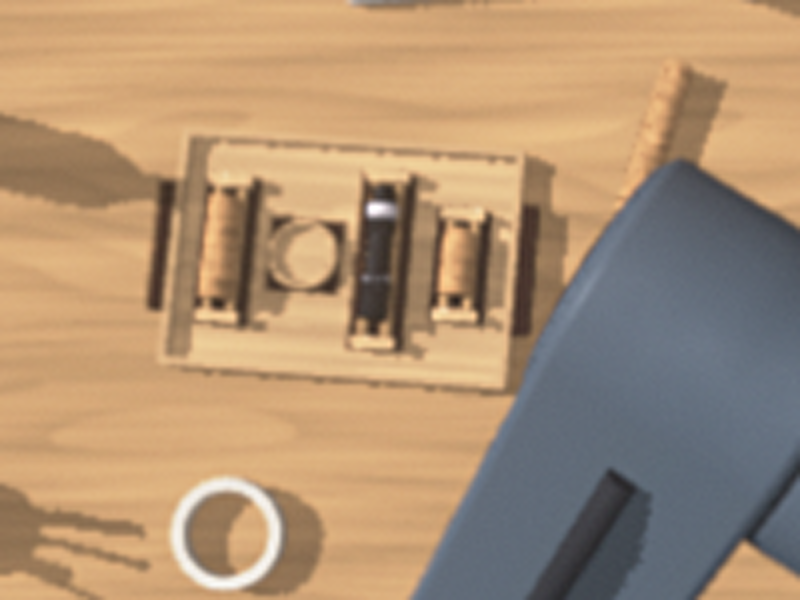

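Side crop: the jaws are above the butt cap at (395,380), with the yellow cap clear at (500,435). Top crop: three parts lie in their cradles and the cup is empty at (305,256). Next I'll grasp the cap.

Request:
jog_arm(
  steps="0 0 0.045 0 0.7; 0 0 0.07 0 0.7; 0 0 0.084 0 0.7; 0 0 0.084 0 0.7; 0 0 0.084 0 0.7; 0 0 0.084 0 0; 0 0 0.084 0 0; 0 0 0.084 0 0; 0 0 0.084 0 0; 0 0 0.084 0 0; 0 0 0.084 0 0; 0 0 0.084 0 0; 0 0 0.06 0 0; 0 0 0.03 0 0; 0 0 0 0 0; 0 0 0 0 0; 0 0 0 0 0",
  force=12,
)

```text
time: 23.7
tool_pos: [0.6052, -0.3342, 0.1198]
tcp_rot: [3.141, 0.001, 2.142]
ft_force: [-0.3, 0.2, -0.3]
gripper_width: 0.0317
```

Run:
```python
from h import *
move(.501,.2725,.12,1.5)
```

```text
shift [ 5.668e-01  2.403e-01 -2.000e-04] turn 0.6418 j6-> -0.5 (+dj1)
```

Gripped at 31.7 mm; the cap is 32 mm.

Request:
jog_arm(
  steps="0.567 0.24 0 0.64 0; 0.567 0.24 0 0.64 0; 0.567 0.24 0 0.64 0; 0.567 0.24 0 0.64 0; 0.567 0.24 0 0.64 0; 0.567 0.24 0 0.64 0; 0.567 0.24 0 0.64 0; 0.567 0.24 0 0.64 0; 0.567 0.24 0 0.64 0; 0.567 0.24 0 0.64 0; 0.567 0.24 0 0.64 0; 0.567 0.24 0 0.64 0; 0.567 0.24 0 0.64 0; 0.567 0.24 0 0.64 0; 0.567 0.24 0 0.64 0; 0.567 0.24 0 0.64 0; 0.567 0.24 0 0.64 0; 0.567 0.24 0 0.64 0; 0.567 0.24 0 0.64 0",
)

```text
time: 25.6
tool_pos: [0.5009, 0.272, 0.1197]
tcp_rot: [3.142, -0.0, 1.501]
ft_force: [-0.8, -0.5, 0.5]
gripper_width: 0.0318
```

Run:
```python
from h import *
p,d=optics.grab_frame("side")
cv2.imwrite("pics/side7.png",cv2.resize(p[70:205,180:360,::-1],(800,600),interpolation=cv2.INTER_CUBIC))
for l,z in (("butt_cap",.097),("cradle_cup",.012)):
    for r in optics.outline_of("side",l)[:2]: print(l,r["confidence"],np.round(r["pixel"]),rect("side",r["mask"],z))
move(.501,.2725,.0465,1.5)
```

```text
butt_cap 0.75 [398. 306.] [ 0.6135 -0.4309  0.0374  0.0282  0.7012]
butt_cap 0.69 [239. 103.] [0.505  0.2712 0.0609 0.0308 1.3072]
cradle_cup 0.87 [239. 121.] [0.5032 0.2765 0.0581 0.0579 1.4416]
shift [0.0001 0.0003 0.0732] turn 0.0015 j6-> 0.49 (+dj1)
```

View pics/side7.png

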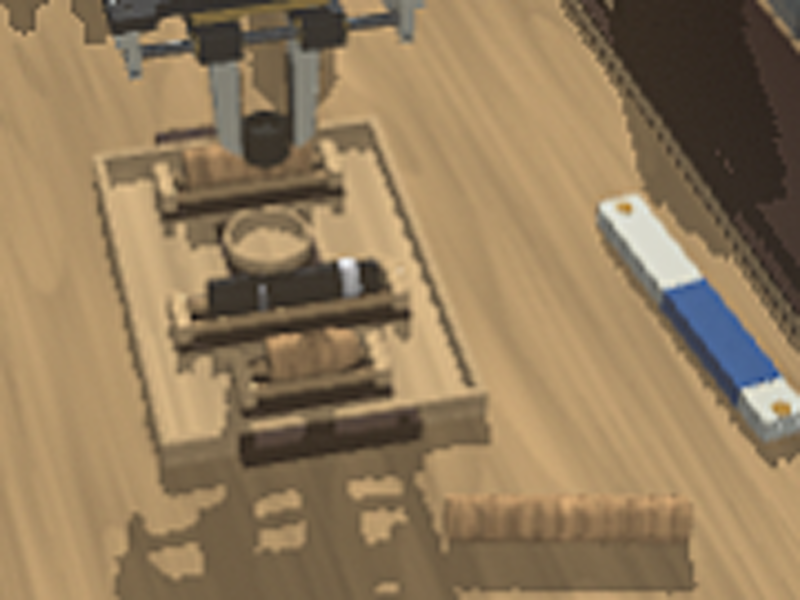

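Side crop: the cap is held above the tray at (265,138) and the cup is at (268,240). All three parts are settled in their cradles. I'm lowering the cap into the cup.

Request:
jog_arm(
  steps="0.001 0 0.04 0 0; 0.001 0 0.06 0 0; 0.001 0 0.068 0 0; 0.001 0 0.072 0 0; 0.001 0 0.0733 0 0; 0.001 0 0.0733 0 0; 0.001 0 0.0733 0 0.5; 0.001 0 0.0733 0 0.5; 0.001 0 0.0733 0 0.5; 0.001 0 0.0733 0 0.5; 0.001 0 0.0733 0 0.5; 0.001 0 0.05 0 0.5; 0.001 0 0.02 0 0.5; 0 0 -0.03 0 0.6; -0.05 -0.05 -0.08 0 0.6; -0.1 -0.1 -0.1 0 0.6; -0.15 -0.15 -0.1 0 0.6; -0.15 -0.15 -0.1 0 0.6; -0.15 -0.15 -0.1 0 0.6; -0.15 -0.15 -0.1 0 0.6",
)

```text
time: 27.75
tool_pos: [0.3388, 0.1319, 0.2203]
tcp_rot: [3.141, -0.0, 1.501]
ft_force: [1.0, -0.1, -0.3]
gripper_width: 0.0559
```

Run:
```python
from h import *
p,d=optics.grab_frame("side")
cv2.imwrite("pics/side8.png",cv2.resize(p[70:205,180:360,::-1],(800,600),interpolation=cv2.INTER_CUBIC))
p,d=optics.grab_frame("top"); cv2.imwrite("pics/top8.png",cv2.resize(p[120:270,90:290,::-1],(800,600),interpolation=cv2.INTER_CUBIC))
for l,z in dict(reel_seat=.027,rear_grip=.029,fore_grip=.029,butt_cap=.023,cradle_long=.013,cradle_middle=.013,cradle_short=.013,cradle_cup=.012,long_grip=.014,trigger_seat=.0125).items():
    for n in("top","side"):
        for r in optics.outline_of(n,l)[:3]:
            if r["confidence"]>.4: print(n,l,round(r["confidence"],2),rect(n,r["mask"],z))
```

```text
top reel_seat 0.54 [ 0.5028  0.209   0.1077  0.0217 -0.0869]
side reel_seat 0.54 [ 0.5019  0.2085  0.1126  0.0383 -0.0818]
top rear_grip 0.71 [ 0.5064  0.3405  0.0879  0.0291 -0.0728]
top rear_grip 0.57 [ 0.3135 -0.2993  0.0867  0.0294 -0.5311]
side rear_grip 0.88 [ 0.3143 -0.3115  0.0886  0.0319 -0.5054]
side rear_grip 0.76 [ 0.5058  0.3342  0.087   0.0487 -0.0732]
top fore_grip 0.61 [0.496  0.1431 0.0467 0.0264 0.0132]
side fore_grip 0.77 [ 0.4931  0.1404  0.0544  0.0438 -0.299 ]
top butt_cap 0.62 [0.502  0.2753 0.0289 0.028  0.7999]
top butt_cap 0.46 [ 0.6484 -0.3917  0.0333  0.0264 -0.801 ]
side butt_cap 0.52 [ 0.6497 -0.3999  0.0432  0.0317  0.7012]
top cradle_long 0.8 [ 0.4983  0.2083  0.1505  0.0465 -0.0755]
side cradle_long 0.58 [ 0.4982  0.2049  0.1511  0.0529 -0.0832]
top cradle_middle 0.58 [ 0.5072  0.3384  0.1282  0.0485 -0.0688]
side cradle_middle 0.56 [ 0.4521 -0.3436  0.118   0.058   0.2135]
side cradle_middle 0.52 [ 0.5065  0.3362  0.1257  0.0498 -0.0824]
top cradle_short 0.64 [0.5019 0.2775 0.034  0.0304 0.0276]
top cradle_short 0.43 [0.5276 0.1398 0.0404 0.0185 1.3709]
side cradle_short 0.83 [ 0.4932  0.1399  0.0971  0.0569 -0.1033]
top cradle_cup 0.58 [ 5.021e-01  2.738e-01  6.090e-02  5.740e-02 -2.000e-04]
side cradle_cup 0.68 [ 0.5001  0.2732  0.0667  0.0603 -0.1721]
top long_grip 0.76 [ 0.598  -0.0199  0.1437  0.0305 -0.2737]
top long_grip 0.43 [ 0.4999  0.208   0.1533  0.0478 -0.0752]
side long_grip 0.72 [ 0.5017  0.2682  0.0663  0.0539 -0.1952]
side long_grip 0.57 [ 0.6027 -0.0196  0.1335  0.0348 -0.299 ]
top trigger_seat 0.68 [ 0.4499 -0.3396  0.1115  0.0528  0.1891]
```

View pics/side8.png

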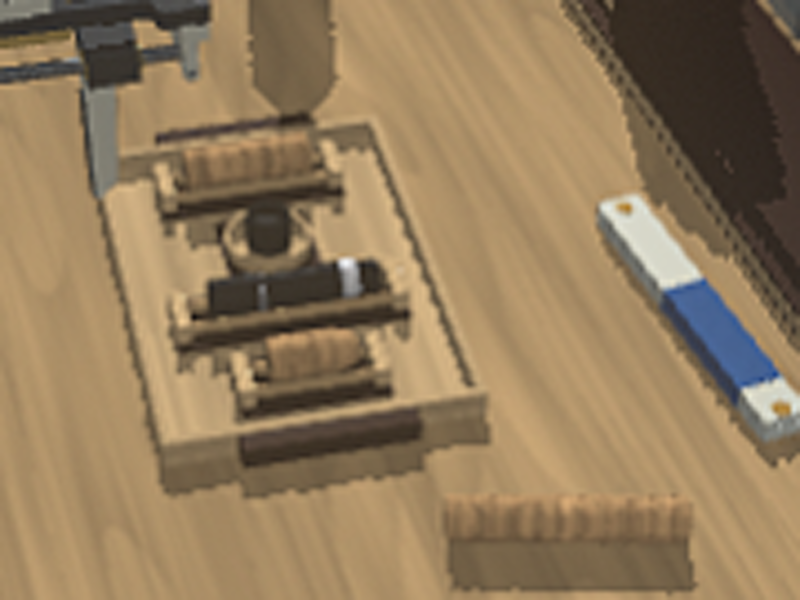

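View pics/top8.png

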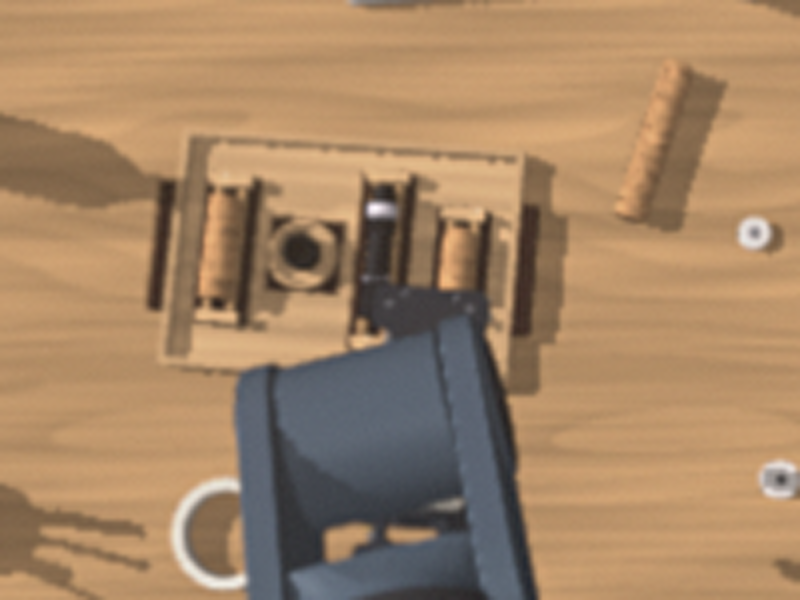

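Both crops show the cap upright in the cup and the three parts between their stops, with the gripper clear. One depth check of the heights, then I'll hand in.

Run:
```python
from h import *
_,d=optics.grab_frame("side")
for l in("reel_seat","rear_grip","fore_grip"):
    for r in optics.outline_of("side",l)[:3]:
        m=cv2.erode(r["mask"].astype(np.uint8),np.ones((2,2)))>0
        v,u=np.nonzero(m&(d>0)); o,k=rays("side",np.c_[u,v]); c=optics.calibration("side"); R=cv2.Rodrigues(np.array(c["rvec"]))[0]
        P=o+k*(d[v,u]/(k@R[2]))[:,None]
        if P[:,1].mean()<.05: continue
        q=np.array_split(P[np.argsort(P[:,0])],5); print(l,round(r["confidence"],2),[round(float(np.percentile(a[:,2],90)),4) for a in q])
```

```text
reel_seat 0.3 [0.0411, 0.0401, 0.0404, 0.0403, 0.0396]
rear_grip 0.79 [0.0414, 0.0405, 0.0419, 0.0405, 0.0383]
fore_grip 0.54 [0.0425, 0.042, 0.0423, 0.0419, 0.0409]
fore_grip 0.46 [0.0238, 0.0155, 0.017, 0.0168, 0.0233]
```

Part tops are level at about 40 to 42 mm, against an expected 39.5 mm for the reel seat and 43 mm for the grips. I'm handing in.

```bash
python3 -c "
from bench import bot
print(bot.sign_off(), bot.read_state()['time'])"
```

```text
the job is handed in; nothing more can be done
the job is handed in; nothing more can be done
```

The handle kit is made up in the build tray and handed in after about 28 s on the robot clock. I placed the reel seat, rear grip, fore grip and butt cap in that order, one grasp each.

**Last checks that passed:**
- **Cradles:** both cameras show all three long parts between their end stops. The reel seat sits about 4 mm toward the far stop, within its 10 mm clearance.
- **Height:** side-camera depth puts the part tops level at about 40–42 mm. The expected tops are 39.5 mm for the reel seat and 43 mm for the grips. The rear grip's far end read 38 mm; I put that down to an edge effect.
- **Butt cap:** it stands upright in the cup, centred to about 2 mm, and the gripper is clear of everything.
- **Look-alikes:** the long cork grip, the trigger seat, the blue cylinder and the yellow cap were found within measuring error of where they started.

**Checks that failed or disagreed:**
- The networks gave some wrong or weak labels, for example "cradle_short" on the cap and "long_grip" on the cup.
- The top view of the fore grip was partly hidden by the arm at the end, and the side network did not report the cap in the cup. For these two I went by the earlier top crop and the side picture.

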